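# Close up a row of spacer blocks against the sprung stop of a gluing jig

## Robot

A 7-joint arm with a two-finger parallel gripper is mounted at the origin on the work surface. World frame = base frame: x ahead of the robot, y to its left, z up, the work surface at z = 0. Lengths are in mm, angles in rad, forces in N, time in s.
With the tool pointing down it reaches from about 350 to 900 mm from the base axis. Payload 19.9 kg.
Tool frame: the origin (TCP) lies midway between the tips of the shut fingers; the grasp point (between the pads) lies 19 mm behind it; z points along the fingers, x is the direction in which the jaws open and shut, and the axes are right-handed (so a half turn about z gives the same grasp; the last joint's range is limited). The gripper opens to 94 mm and grips with 3 to 60 N. Pads are 16 mm wide; open, the fingers measure 119 mm over their backs; the gripper's body (75 mm by 177 mm) begins 78 mm behind the grasp point.
Start: joints at [-1.341, 0.417, -0.01, 1.614, 0.005, 1.111, -0.053], TCP at [167.782, 602.034, 180.725] pointing down, gripper open.
Joint ranges: [-2.81, 2.81], [-0.39, 2.02], [-1.27, 1.25], [0.06, 2.57], [-1.19, 4.33], [0.19, 2], [-2.82, 2.82]. Speed limits (rad/s): [1.89, 1.89, 2.39, 2.39, 3.01, 3.01, 3.01].

## Interface

Orientations are given as a unit quaternion [w, x, y, z].
In Python, from bench import manip gives the robot as it stands.
- The arm moves only by the tool arm_command, never from a script. Its argument "deltas" is a list that holds one entry, the list of rows, each a list of 5 numbers: the opening, from 0 (shut) to 1 (fully open), then the shift along the tool's x, y, z in m, then the turn about the tool's z in degrees. A call has 1 to 5 rows; each row is the pose to reach, as a shift and turn from the pose commanded when the call began, along the tool's axes at that moment; what a row does not reach only later rows make up. A row lasts 1/8 s, in which the tool goes at most 62.5 mm and 10.7 degrees, less where a joint would pass 70% of its speed; a pose out of reach is approached as far as the arm can. A call with a gripper value outside its range is refused whole. The fingers move at their own pace and stop on an object; the grip force is fixed at half the most. Time passes only in rows, so rows that repeat a pose let the fingers close. It gives the time, the measured TCP pose, the force and the opening at its end, in the units of the state.
- manip.sense(): the state, without advancing time (a new reading comes with each control period).
- manip.grab_frame(name): name is "scene" or "top"; returns a dict with "color" (480x640x3 uint8, red, green, blue), "mtx" (3x3 intrinsics, pixels), "T" (4x4, takes a point from camera to world coordinates). Camera axes: x right, y down, z forward; pixel columns grow to the right and rows downward; lengths in mm; the calibration is good to about 2 mm. A picture is of the moment at which its call begins. There is no depth.
- manip.job_done(): hands the job in, once; it reports no verdict.
The state is a dict: "t": time; "q": joint angles; "qd": joint speeds; "effort": joint torques, N m; "ee_pos": TCP position; "tool_rot": TCP orientation; "wrist_force": force on the tool from outside, world axes, zero at the start; "torque": the same for the moment, N m; "width": finger opening in mm.
Only numpy, scipy, OpenCV 4.12 (cv2) and the standard library are available. Lean on these libraries where they do the work, as an engineer would, in place of code of your own. Each camera call takes 0.05 s, during which the arm holds its last target.

## Task

Take the steel pusher block by its post, set it down behind the near end of the row of plastic spacers, and push the whole row as one straight block along the fence, without it buckling, until it presses on the stop's sprung pad with about 10 N (at least 6 N, never more than 16 N); keep up the pressure for a moment. Then let go and leave the pusher standing there, so that its weight keeps the row closed up and still bearing on the pad. Do not touch the spacers with the gripper, and leave everything else on the bench where it is.

Things in the scene. Friction and masses are not known exactly. Their poses are not given: they have to be found in the camera images.
- jig: Aluminium fence fixed to the bench: a low straight bar 22 mm wide, 14 mm high. x = direction to push the row (along the bar, to the stop), y = from the bar towards the row, z up. Origin on the bench on the line where the middle of the row belongs; the bar's face lies at y = -19 mm and it runs from x = -190 to +170 mm. The row's +y side is open.
- stop: Grey housing 55 mm along the row, 44 wide, 51 high, fixed 190 mm along the jig. Origin: on the bench, centre of its face towards the row; axes as the jig's. A rod holds a sprung rubber pad (24 x 22 mm, 3 to 25 mm high). The rod is clamped anew each time: the pad's face stands 20 to 65 mm before the housing, NOT reported: feel for it. The pad yields 1 mm per 2.5 N, up to 8 mm.
- pusher: Loose steel block, 0.5 to 0.8 kg: base 60 (its x) x 30 (its y) x 35 mm high, with a post 20 x 20 mm on its middle from 35 to 85 mm up, to grip it by. Origin: centre of its underside, z up. Starts upright on the row's open side near piece1, turned up to 0.5 rad from the jig's x; its ends are alike. Sliding on the bench it drags with a few newtons (varies).
- piece1: Off-white plastic spacer block, 30 x 30 mm, 25 mm high, 30 g, a small dark hole on top. Origin at the centre of its underside, axes as the jig's when in line. piece1 is the near end of the row: the one farthest from the stop, which the pusher must push.
- piece2: Spacer block as piece1, number 2 of the row counted towards the stop. The blocks start up to about 7 mm apart, nearly in line.
- piece3: Spacer block as piece1, number 3 of the row counted towards the stop. The blocks start up to about 7 mm apart, nearly in line.
- piece4: Spacer block as piece1, number 4 of the row counted towards the stop. The blocks start up to about 7 mm apart, nearly in line.
- piece5: Spacer block as piece1, number 5 of the row counted towards the stop; the one that meets the stop's pad.
- tape: Bystander: roll of clear tape, 72 mm across, 20 mm high, beyond the fence. Origin: its underside (lying tools: their middle).
- offcut_strip: Bystander: plastic strip 150 x 22 x 8 mm lying beyond the fence. Origin: its underside (lying tools: their middle).
- offcut_angle: Bystander: plastic angle 60 x 30 mm, 40 mm high, on the open side of the row. Origin: its underside (lying tools: their middle).
- glue_jar: Bystander: closed white jar, 54 mm across, 75 mm high, on the open side near the stop. Origin: its underside (lying tools: their middle).
- screwdriver: Bystander: screwdriver lying to the robot's right. Origin: its underside (lying tools: their middle).
- brush: Bystander: brush lying to the robot's left. Origin: its underside (lying tools: their middle).
- cup: Bystander: grey cup, 72 mm across, 80 mm high, far left, beyond the stop. Origin: its underside (lying tools: their middle).
Mind the look-alikes: they are no part of the job. Leave any blue or orange look-alike of the piece2 alone.

How it is judged (in metres and radians):
On the way, in this order (a step that is already met when the one before it is completed fails the run):
1. The pusher stands on the bench behind the near end of the row, in line with it (within 8 mm and about 6 degrees) (y of pusher in the frame of jig between -0.008 and 0.008 m and angle between the x axis of pusher and the x axis of jig, either way round below 0.1 rad and height (world z) of pusher below 0.006 m and horizontal distance between pusher and piece1 below 0.12 m), for 0.1 s.
2. Pushed by the pusher, the closed-up row presses on the stop's pad with 6 N or more (contact force between stop and piece5 above 6 N and contact force between pusher and piece1 above 4 N and horizontal distance between piece1 and piece2 below 0.0325 m and horizontal distance between piece2 and piece3 below 0.0325 m and horizontal distance between piece3 and piece4 below 0.0325 m and horizontal distance between piece4 and piece5 below 0.0325 m and horizontal distance between pusher and piece1 below 0.048 m), for 0.3 s.
At the end, for the whole second after the job is handed in: Spacers flat in one straight closed row (gaps < 2 mm, within 6 mm and 4 deg of the jig's line), the far one still bearing on the pad (> 0.5 N), the pusher upright on the bench in line against the near one (gap < 3 mm), released; all at rest (horizontal distance between piece1 and piece2 below 0.0325 m and horizontal distance between piece2 and piece3 below 0.0325 m and horizontal distance between piece3 and piece4 below 0.0325 m and horizontal distance between piece4 and piece5 below 0.0325 m and horizontal distance between pusher and piece1 below 0.048 m and y of piece1 in the frame of jig between -0.006 and 0.006 m and y of piece2 in the frame of jig between -0.006 and 0.006 m and y of piece3 in the frame of jig between -0.006 and 0.006 m and y of piece4 in the frame of jig between -0.006 and 0.006 m and y of piece5 in the frame of jig between -0.006 and 0.006 m and y of pusher in the frame of jig between -0.006 and 0.006 m and angle between the x axis of each of piece1, piece2, piece3, piece4, piece5, pusher and the x axis of jig, either way round below 0.07 rad and contact force between stop and piece5 above 0.5 N and angle between pusher's own z axis and vertical below 0.05 rad and height (world z) of pusher below 0.004 m and linear speed of each of pusher, piece1, piece2, piece3, piece4, piece5 below 0.01 m/s and angle between each of piece1, piece2, piece3, piece4, piece5's own z axis and vertical below 0.06 rad); the robot touches nothing.
It fails at once if the row is pressed on the stop with more than 16 N (contact force between stop and piece5 above 16 N).
It fails at once if the row buckles: a spacer is more than 12 mm off the line, turned more than 20 degrees or tipped (y of any of piece1, piece2, piece3, piece4, piece5 in the frame of jig above 0.012 m or y of any of piece1, piece2, piece3, piece4, piece5 in the frame of jig below -0.012 m or angle between the x axis of any of piece1, piece2, piece3, piece4, piece5 and the x axis of jig, either way round above 0.35 rad or angle between any of piece1, piece2, piece3, piece4, piece5's own z axis and vertical above 0.35 rad).
It fails at once if the robot touches a spacer (contact force between any of the arm, the fingers and piece1 above 1 N or contact force between any of the arm, the fingers and piece2 above 1 N or contact force between any of the arm, the fingers and piece3 above 1 N or contact force between any of the arm, the fingers and piece4 above 1 N or contact force between any of the arm, the fingers and piece5 above 1 N).
It fails at once if a bystander is moved by more than 15 mm (distance of any of tape, offcut_strip, offcut_angle, glue_jar, screwdriver, brush, cup from where it was at the start of the episode above 0.015 m).
It also fails if it takes over 64 s, if anything falls off the work surface, if the arm or the gripper's body presses on something with over 40 N, if the wrist force passes 120 N, or if a joint passes its speed limit or range.

## Working session

There is one attempt and no reset: what is moved stays moved. The work goes in short steps, Python scripts to look and compute and a tool call to move; the robot and the scene stay as the last step left them, time stands still between calls to the robot, and variables do not carry over. Pictures are saved under pics/ and viewed, and the job is handed in when it is done.

Besides the shell and the picture viewer there is one more tool, called after "Request:" as name(argument=value, ...), one argument or row to a line, values as JSON. arm_command: Moves the arm, as the interface text tells. Its arguments: {"type":"object","properties":{"deltas":{"type":"array"}},"required":["deltas"]}

```bash
mkdir -p pics
python3 - <<'E'
from bench import manip
import cv2,json,numpy as np
s=manip.sense();print(s)
for n in("scene","top"):
    f=manip.grab_frame(n);cv2.imwrite(f"pics/{n}0.png",f["color"][:,:,::-1]);print(n,f["mtx"],f["T"])
    np.savez(f"{n}.npz",K=f["mtx"],T=f["T"])
E
```

```text
{'t': 0.0, 'q': array([-1.34046947,  0.41795437, -0.01032847,  1.61417116,  0.00468901,
        1.1107239 , -0.05299545]), 'qd': array([ 1.64888294e-03,  1.10405067e-03, -6.40520420e-04, -5.61822692e-04,
        3.97191303e-05, -1.34559056e-03, -9.82006655e-04]), 'effort': array([-1.44433657e-04, -8.51260972e+01,  6.38236329e-01, -4.25993085e+01,
       -4.89597616e-02,  1.86023646e-02,  7.15482201e-05]), 'ee_pos': array([167.69221335, 601.65141074, 180.13869778]), 'tool_rot': array([ 4.00770093e-04,  7.96385947e-01,  6.04788429e-01, -4.68225317e-04]), 'wrist_force': array([ 0.86218865,  0.31248429, -0.10168053]), 'torque': array([-0.00783213,  0.03042095,  0.01093008]), 'width': 93.7118737197157}
scene [[574.24327975   0.         319.92215456]
 [  0.         574.24327975 237.72470768]
 [  0.           0.           1.        ]] [[ 7.24505258e-01  5.46782862e-01 -4.19667289e-01  1.09458222e+03]
 [ 6.89187209e-01 -5.65271283e-01  4.53309351e-01 -5.34097849e+02]
 [ 1.06359171e-02 -6.17654336e-01 -7.86377771e-01  9.73224521e+02]
 [ 0.00000000e+00  0.00000000e+00  0.00000000e+00  1.00000000e+00]]
top [[494.02996626   0.         316.69267862]
 [  0.         494.02996626 235.53064875]
 [  0.           0.           1.        ]] [[ 5.13346999e-02 -9.78182785e-01  2.01303719e-01  3.61206747e+02]
 [-9.98680173e-01 -5.06101858e-02  8.74764994e-03  1.96764245e+01]
 [ 1.63121806e-03 -2.01487091e-01 -9.79489812e-01  1.13499658e+03]
 [ 0.00000000e+00  0.00000000e+00  0.00000000e+00  1.00000000e+00]]
```

View pics/scene0.png

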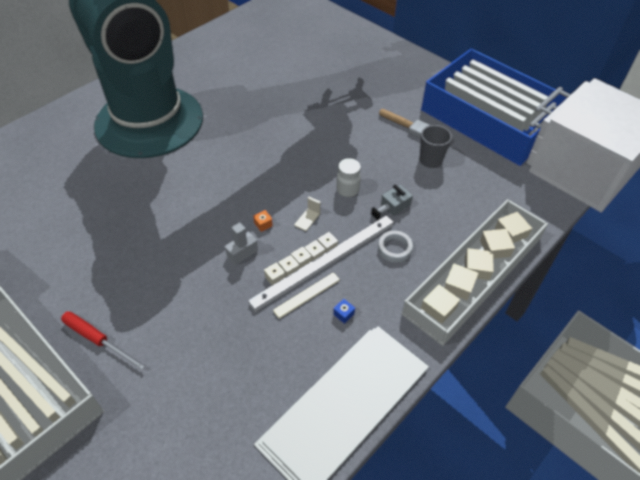

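View pics/top0.png

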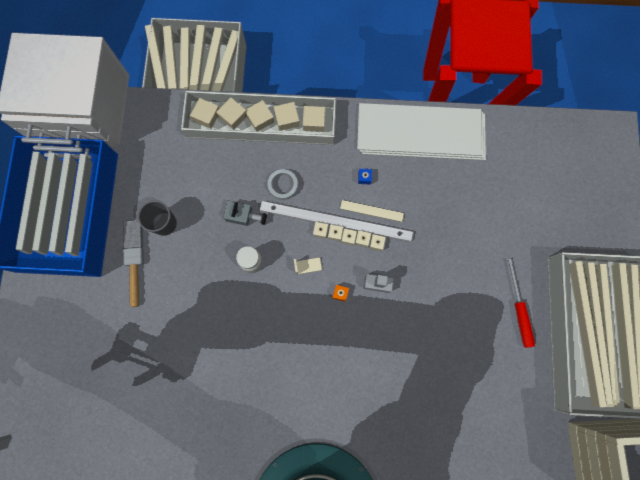

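The overview shows the row of five off-white spacers at top (320,229)…(378,241), with piece1 at the right end, the end away from the stop. The fence runs from (262,206) to (412,237), the stop is at (240,212), and the grey pusher is at (379,282). These could be mistaken for the things I want:
- Orange block at top (341,293) and blue block at (365,176), both look-alikes.
- White angle at (308,265).
- White strip at (372,211).
- Spacers in the tray at (260,115).

Next I'll enlarge both views.

Run:
```python
import cv2
t=cv2.imread("pics/top0.png");s=cv2.imread("pics/scene0.png")
cv2.imwrite("pics/tc.png",cv2.resize(t[195:305,225:425],None,fx=4,fy=4,interpolation=cv2.INTER_CUBIC))
cv2.imwrite("pics/tp.png",cv2.resize(t[255:305,330:410],None,fx=10,fy=10,interpolation=cv2.INTER_CUBIC))
cv2.imwrite("pics/sc.png",cv2.resize(s[180:315,215:415],None,fx=4,fy=4,interpolation=cv2.INTER_CUBIC))
```

```text
(no output)
```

View pics/tc.png

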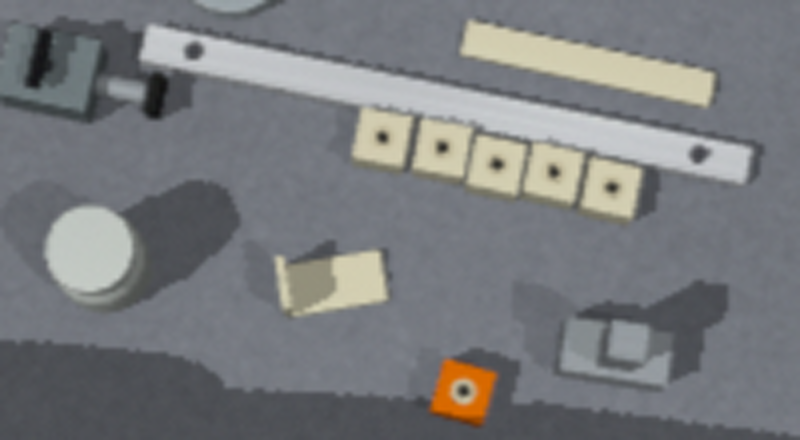

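View pics/tp.png

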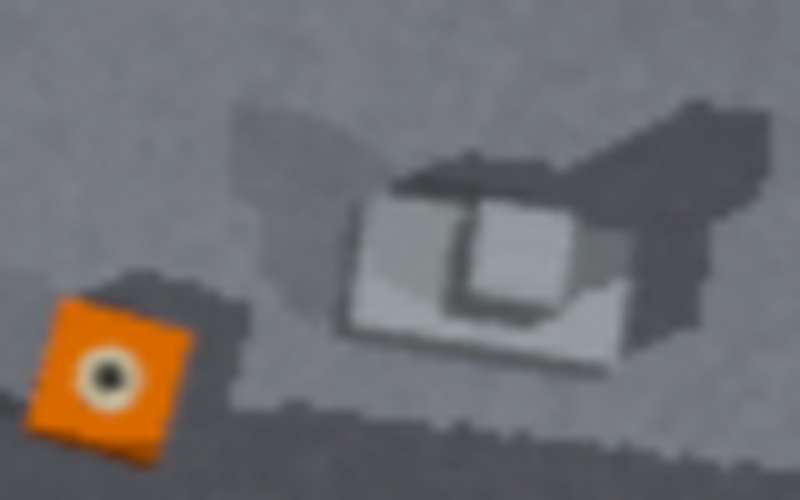

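View pics/sc.png

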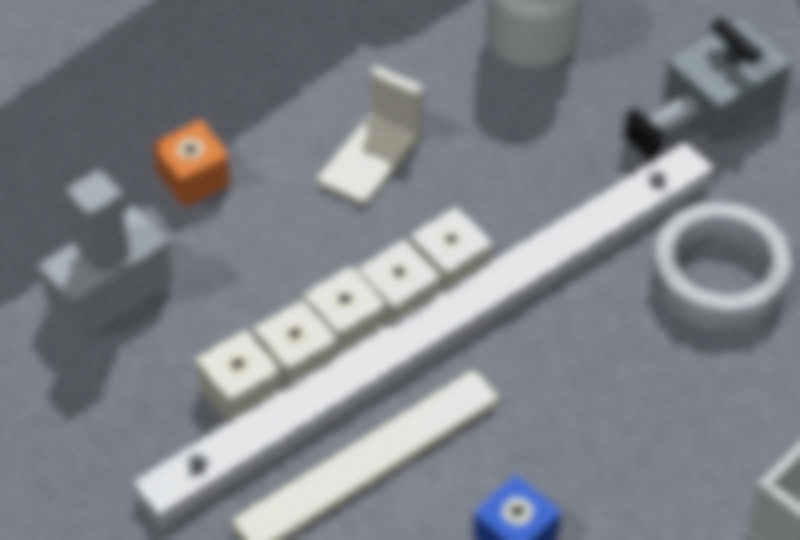

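Both crops confirm the choices: the pusher has its post at tp (522,250), and the row's hole centres are at tc (612,187) for piece1 through (382,137) for piece5. Next I'll refine these measurements.

```bash
cat > h.py <<'E'
import numpy as np,cv2
C={n:np.load(f"{n}.npz") for n in("scene","top")}
def ray(n,u,v,z):
    K,T=C[n]["K"],C[n]["T"]; d=T[:3,:3]@np.linalg.solve(K,[u,v,1]); o=T[:3,3]
    return (o+d*(z-o[2])/d[2])[:2]
def proj(n,P):
    K,T=C[n]["K"],C[n]["T"]; p=(np.atleast_2d(P)-T[:3,3])@T[:3,:3]; p=p@K.T; return p[:,:2]/p[:,2:]
E
python3 - <<'E'
from h import *
def blob(img,u,v,r=4):
    g=cv2.cvtColor(img,cv2.COLOR_BGR2GRAY).astype(float)
    for _ in range(4):
        ui,vi=int(round(u)),int(round(v));w=g[vi-r:vi+r+1,ui-r:ui+r+1]
        yy,xx=np.mgrid[vi-r:vi+r+1,ui-r:ui+r+1]
        m=np.clip(np.median(w)-15-w,0,None)*(np.hypot(xx-u,yy-v)<r-.5)
        u,v=(m*xx).sum()/m.sum(),(m*yy).sum()/m.sum()
    return u,v
c=lambda p,s,o:((p[0]+.5)/s-.5+o[0],(p[1]+.5)/s-.5+o[1])
t=cv2.imread("pics/top0.png");s=cv2.imread("pics/scene0.png")
P={"top":{"hR":(700,153),"hL":(194,50),"p1":(612,187),"p2":(554,172),"p3":(497,164),"p4":(442,147),"p5":(382,137)},
"scene":{"hR":(198,465),"hL":(657,180),"p1":(238,363),"p2":(295,332),"p3":(345,298),"p4":(399,271),"p5":(452,238)}}
R={}
for n,img,o in(("top",t,(225,195)),("scene",s,(215,180))):
    for k,p in P[n].items():
        u,v=c(p,4,o);b=blob(img,u,v,3)
        R[n,k]=ray(n,*b,14 if k[0]=="h" else 25)
        print(n,k,np.round((u,v),2),np.round(b,2),R[n,k].round(1))
for n in("top","scene"):
    a=R[n,"hR"];b=R[n,"hL"];d=b-a;L=np.hypot(*d);e=d/L;nn=np.array([-e[1],e[0]])
    print(n,"L",L,"yaw",np.arctan2(e[1],e[0]))
    for k in("p1","p2","p3","p4","p5"):
        r=R[n,k]-(a+b)/2;print(k,(r@e).round(1),(r@nn).round(1))
# post top, base top
print("post top",ray("top",*c((523,250),10,(330,255)),85),ray("scene",*c((95,191),4,(215,180)),85))
B=[(370,197),(350,328),(618,360),(633,228)]
b=np.array([ray("top",*c(p,10,(330,255)),35) for p in B]);print(b.round(1),b.mean(0),[np.hypot(*(b[i]-b[i-1])).round(1) for i in range(4)])
B=[(40,267),(65,292),(173,237),(140,207)]
b=np.array([ray("scene",*c(p,4,(215,180)),35) for p in B]);print(b.round(1),b.mean(0),[np.hypot(*(b[i]-b[i-1])).round(1) for i in range(4)])
E
```

```text
top hR [399.62 232.88] [399.25 233.12] [ 607.2 -161.3]
top hL [273.12 207.12] [273.03 207.35] [653.7 135.4]
top p1 [377.62 241.38] [377.52 241.43] [ 582.8 -110.1]
top p2 [363.12 237.62] [362.97 237.49] [590.2 -76.6]
top p3 [348.88 235.62] [348.76 235.56] [593.1 -43.9]
top p4 [335.12 231.38] [335.06 231.34] [601.3 -12.1]
top p5 [320.12 228.88] [320.17 228.86] [605.4  22.4]
scene hR [264.12 295.88] [263.93 295.86] [ 603.7 -162.9]
scene hL [378.88 224.62] [378.91 224.72] [649.8 133.6]
scene p1 [274.12 270.38] [273.95 270.46] [ 579.8 -112.2]
scene p2 [288.38 262.62] [288.27 262.85] [587.1 -79.1]
scene p3 [300.88 254.12] [300.72 254.16] [589.8 -46. ]
scene p4 [314.38 247.38] [314.3  247.48] [597.9 -14.2]
scene p5 [327.62 239.12] [327.34 239.19] [602.4  20.5]
top L 300.23382377894956 yaw 1.4153628154391686
p1 -103.4 32.0
p2 -69.1 29.8
p3 -36.3 32.1
p4 -3.6 28.9
p5 31.0 30.2
scene L 300.1004821649574 yaw 1.4164929087066103
p1 -103.6 31.4
p2 -69.8 29.3
p3 -36.6 31.7
p4 -4.0 28.6
p5 31.0 29.5
post top [ 488.52066588 -114.54629397] [ 485.77135575 -116.0012238 ]
[[ 504.7  -86.4]
 [ 475.2  -82.9]
 [ 471.2 -142.6]
 [ 500.8 -145.4]] [ 487.95985366 -114.34212131] [np.float64(59.1), np.float64(29.7), np.float64(59.9), np.float64(29.7)]
[[ 469.1 -145.3]
 [ 490.3 -147. ]
 [ 503.6  -84.8]
 [ 476.5  -83.3]] [ 484.8722103  -115.10408419] [np.float64(62.5), np.float64(21.3), np.float64(63.5), np.float64(27.1)]
```

```bash
cat >> h.py <<'E'
def go(x,y,z,yaw=None):
    from bench import manip
    from scipy.spatial.transform import Rotation as R
    s=manip.sense();q=s["tool_rot"];r=R.from_quat([q[1],q[2],q[3],q[0]]).as_matrix()
    d=r.T@(np.array([x,y,z])-s["ee_pos"]);cy=np.arctan2(r[1,0],r[0,0])
    print("t",round(s["t"],2),"pos",s["ee_pos"].round(1),"yaw",cy.round(4),"delta",(d/1000).round(4),"len",np.linalg.norm(d).round(1),"turn",None if yaw is None else np.degrees(cy-yaw).round(2),"F",s["wrist_force"].round(1),"w",s["width"].round(1))
J0=np.array([600.5,.7]);JY=1.416;JE=np.array([np.cos(JY),np.sin(JY)]);JN=np.array([-JE[1],JE[0]])
def jw(x,y): return J0+x*JE+y*JN
def wj(p): d=np.asarray(p)[:2]-J0; return np.array([d@JE,d@JN])
E
python3 - <<'E'
from h import *
go(420,300,180);go(487,-115.2,180,1.504)
c=lambda p,s,o:((p[0]+.5)/s-.5+o[0],(p[1]+.5)/s-.5+o[1])
print("pad",[ray("top",*c(p,4,(225,195)),z) for p,z in(((147,92),25),)],)
for p in((169,95),(147,92)):print(wj(ray("top",*c(p,4,(225,195)),25)-[1.8,.85]))
print(jw(-170,0), jw(-170,0)-[487,-115.2])
E
```

```text
Traceback (most recent call last):
  File "h.py", line 13, in go
    print("t",round(s["t"],2),"pos",s["ee_pos"].round(1),"yaw",cy.round(4),"delta",(d/1000).round(4),"len",np.linalg.norm(d).round(1),"turn",None if yaw is None else np.degrees(cy-yaw).round(2),"F",s["wrist_force"].round(1),"w",s["width"].round(1))
                                                                                                                                                                                                                                    ^^^^^^^^^^^^^^^^
AttributeError: 'float' object has no attribute 'round'
```

```bash
sed -i 's/s\["width"\].round(1)/round(s["width"],1)/' h.py
python3 - <<'E'
from h import *
go(420,300,180);go(487,-115.2,180,1.504)
c=lambda p,s,o:((p[0]+.5)/s-.5+o[0],(p[1]+.5)/s-.5+o[1])
for p in((169,95),(147,92)):print(wj(ray("top",*c(p,4,(225,195)),25)-[1.8,.85]))
print(jw(-170,0), jw(-170,0)-[487,-115.2])
E
```

```text
t 0.1 pos [167.7 601.7 180.2] yaw 1.2991 delta [-0.2229  0.324   0.0005] len 393.3 turn None F [-0.  -0.4 -0.3] w 94.0
t 0.1 pos [167.7 601.7 180.2] yaw 1.2991 delta [-0.6049  0.5     0.0009] len 784.8 turn -11.74 F [-0.  -0.4 -0.3] w 94.0
[146.62019332   1.12755857]
[159.45683751   1.99659624]
[ 574.28959302 -167.26730207] [ 87.28959302 -52.06730207]
```

Request:
arm_command(
  deltas=[
    [[1, -0.03, 0.05, 0, 0], [1, -0.065, 0.1, 0, 0], [1, -0.1, 0.15, 0, 0], [1, -0.135, 0.2, 0, 0], [1, -0.17, 0.25, 0, 0]],
  ],
)

```text
t: 0.72
ee_pos: [363.9, 369.4, 180.7]
tool_rot: [0.0, 0.796, 0.605, -0.0]
wrist_force: [2.1, 1.1, 0.7]
width: 94.1
```

Request:
arm_command(
  deltas=[
    [[1, -0.04, 0.045, 0, 0], [1, -0.085, 0.085, 0, 0], [1, -0.13, 0.125, 0, -3], [1, -0.175, 0.165, 0, -6], [1, -0.22, 0.2, 0, -11.7]],
  ],
)

```text
t: 1.35
ee_pos: [497.1, 103.6, 180.8]
tool_rot: [0.0, 0.73, 0.684, -0.0]
wrist_force: [0.4, 1.2, 0.4]
width: 93.7
```

Run:
```python
from h import *
go(487,-115.2,120,1.504)
```

```text
t 1.35 pos [497.1 103.6 180.8] yaw 1.5056 delta [-0.219   0.0042  0.0608] len 227.3 turn 0.09 F [0.4 1.2 0.4] w 93.7
```

Request:
arm_command(
  deltas=[
    [[1, -0.055, 0.001, 0.01, 0], [1, -0.11, 0.002, 0.02, 0], [1, -0.165, 0.003, 0.03, 0], [1, -0.219, 0.0042, 0.04, 0], [1, -0.219, 0.0042, 0.06, 0]],
  ],
)

```text
t: 1.98
ee_pos: [485.6, -117.3, 120.8]
tool_rot: [0.001, 0.733, 0.681, -0.0]
wrist_force: [0.7, 1.0, 0.4]
width: 94.3
```

Run:
```python
from h import *
from bench import manip
go(487,-115.2,44,1.504)
for n in("scene","top"):
    f=manip.grab_frame(n);im=f["color"][:,:,::-1].copy();cv2.imwrite(f"pics/{n}1.png",im)
    for k in [(487,-115.2,120)]: print(n,proj(n,k))
s=cv2.imread("pics/scene1.png");t=cv2.imread("pics/top1.png")
cv2.imwrite("pics/c1.png",np.hstack([cv2.resize(s[180:315,180:315],(400,400)),cv2.resize(t[220:320,330:430],(400,400))]))
```

```text
t 1.98 pos [ 485.6 -117.3  120.8] yaw 1.4976 delta [0.0023 0.0012 0.0768] len 76.9 turn -0.37 F [0.7 1.  0.4] w 94.3
scene [[237.28626511 216.10565108]]
top [[384.37004384 278.36185878]]
```

View pics/c1.png

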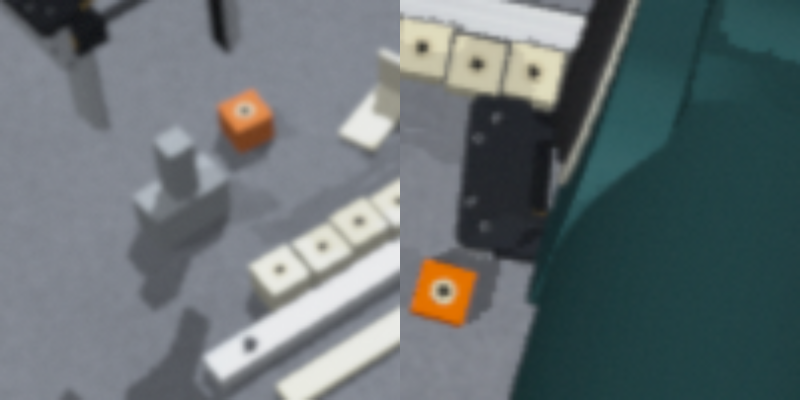

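Run:
```python
from h import *
s=cv2.imread("pics/scene1.png")
im=cv2.resize(s[130:280,150:350],None,fx=4,fy=4,interpolation=cv2.INTER_CUBIC)
cv2.imwrite("pics/c2.png",im)
ax=np.array([np.cos(1.4976),np.sin(1.4976),0]);c=np.array([485.6,-117.3,120.8])
for d in(-47,0,47):print(d,(proj("scene",c+d*ax)-[150,130])*4)
```

```text
-47 [[264.73301603 394.26581757]]
0 [[343.79621374 344.19605927]]
47 [[420.09919642 295.87431146]]
```

View pics/c2.png

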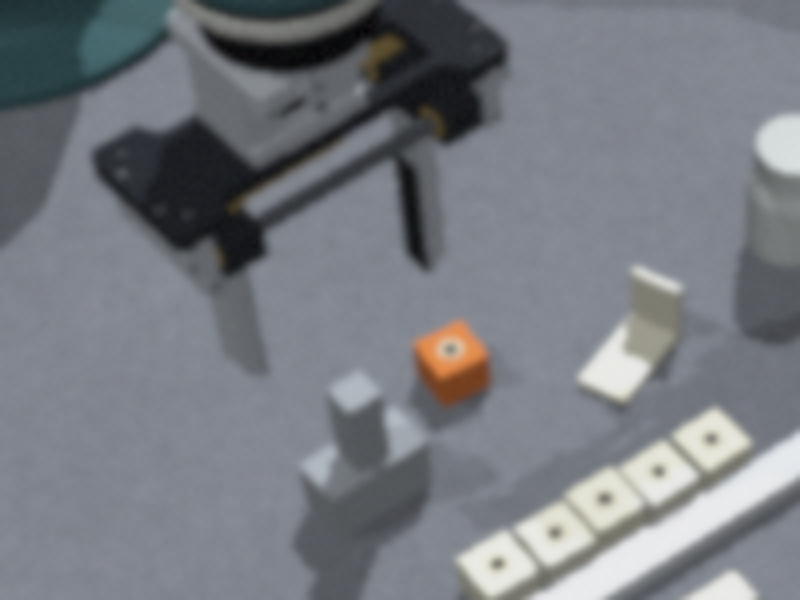

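Run:
```python
from h import *
t=cv2.imread("pics/top1.png")
cv2.imwrite("pics/c3.png",cv2.resize(t[225:305,320:440],None,fx=6,fy=6,interpolation=cv2.INTER_CUBIC))
ax=np.array([np.cos(1.4976),np.sin(1.4976),0]);ay=np.array([ax[1],-ax[0],0]);c=np.array([485.6,-117.3,120.8])
for z in(97,110,120):
  for sx in(88.5,):
    for sy in(-37.5,37.5):
      p=c+ax*sx+ay*sy+[0,0,z];print(z,sy,(proj("top",p)-[320,225])*6,(proj("scene",p)-[150,130])*4)
```

```text
97 -37.5 [[139.26841558 372.61066931]] [[423.92304888  72.84053927]]
97 37.5 [[166.34506201 135.75644177]] [[525.09392174 156.82786841]]
110 -37.5 [[141.57897479 368.3807411 ]] [[421.80117316  52.42244752]]
110 37.5 [[168.99302277 128.31407938]] [[523.88974111 136.56891753]]
120 -37.5 [[143.40110278 365.04498127]] [[420.14149181  36.45189569]]
120 37.5 [[171.08038166 122.4473454 ]] [[522.94735192 120.71430561]]
```

View pics/c3.png

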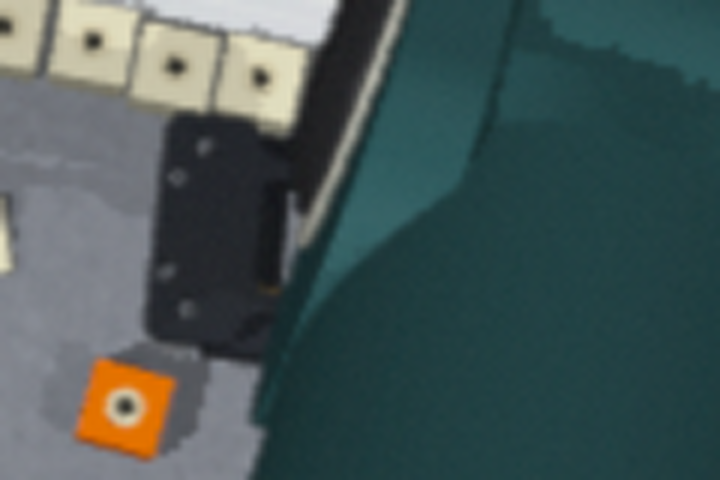

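The top view shows the gripper body over the pusher, with its left end corners at c3 (167,115) and (147,342). That agrees with the computed pose to about 2 mm. The scene view shows the fingers straddling the post from either side, so I'm going down.

Request:
arm_command(
  deltas=[
    [[1, 0.0023, 0.0012, 0.03, -0.4], [1, 0.0023, 0.0012, 0.055, -0.4], [1, 0.0023, 0.0012, 0.07, -0.4], [1, 0.0023, 0.0012, 0.0762, -0.4], [1, 0.0023, 0.0012, 0.0762, -0.4]],
  ],
)

```text
t: 2.7
ee_pos: [487.5, -110.9, 44.9]
tool_rot: [0.0, 0.728, 0.685, 0.0]
wrist_force: [0.6, 0.1, -0.1]
width: 93.8
```

Run:
```python
from h import *
from bench import manip
go(487,-115.2,44,1.504)
f=manip.grab_frame("scene");im=f["color"][:,:,::-1].copy()
cv2.imwrite("pics/c4.png",cv2.resize(im[180:300,190:310],None,fx=5,fy=5,interpolation=cv2.INTER_CUBIC))
```

```text
t 2.7 pos [ 487.5 -110.9   44.9] yaw 1.5104 delta [-0.0043 -0.0002  0.0009] len 4.4 turn 0.36 F [ 0.6  0.1 -0.1] w 93.8
```

View pics/c4.png

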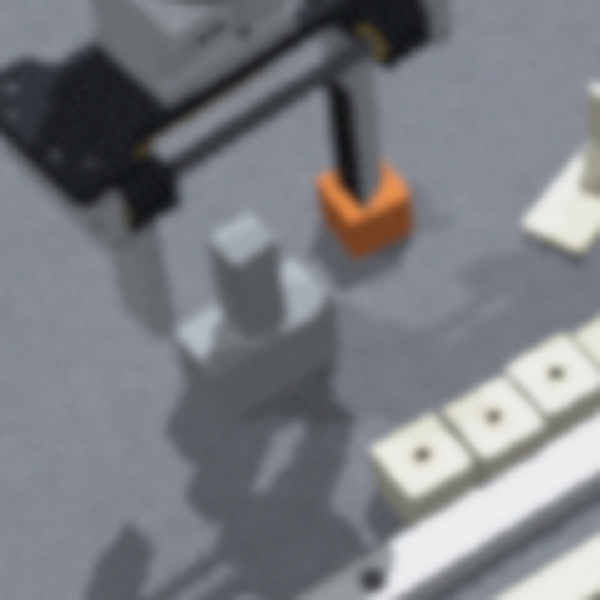

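The scene shows both fingers straddling the post: left tip at c4 (165,335), right tip at (370,200), post top at (245,238). The jaws sit about 4 mm too far along +x, so I'll recentre and close.

Request:
arm_command(
  deltas=[
    [[1, -0.0043, 0, 0.001, 0.4], [0.5, -0.0043, 0, 0.001, 0.4], [0, -0.0043, 0, 0.001, 0.4], [0, -0.0043, 0, 0.001, 0.4], [0, -0.0043, 0, 0.001, 0.4]],
  ],
)

```text
t: 3.38
ee_pos: [487.1, -115.3, 43.6]
tool_rot: [0.0, 0.731, 0.683, -0.0]
wrist_force: [0.0, -0.1, -0.0]
width: 57.8
```

Request:
arm_command(
  deltas=[
    [[0, 0, 0, 0, 0], [0, 0, 0, 0, 0], [0, 0, 0, 0, 0]],
  ],
)

```text
t: 3.75
ee_pos: [487.0, -115.3, 43.6]
tool_rot: [0.0, 0.731, 0.683, -0.0]
wrist_force: [-0.2, 0.1, 1.0]
width: 27.3
```

Run:
```python
from h import *
from bench import manip
go(487,-115.2,44,1.504)
f=manip.grab_frame("scene");im=f["color"][:,:,::-1].copy()
cv2.imwrite("pics/c5.png",cv2.resize(im[180:300,190:310],None,fx=5,fy=5,interpolation=cv2.INTER_CUBIC))
```

```text
t 3.75 pos [ 487.  -115.3   43.6] yaw 1.5032 delta [ 0.0001 -0.     -0.0004] len 0.4 turn -0.04 F [-0.2  0.1  1. ] w 27.3
```

View pics/c5.png

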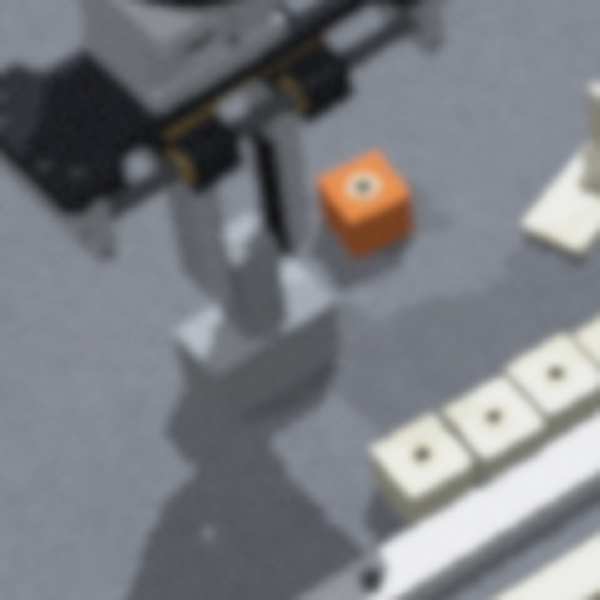

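Run:
```python
from h import *
from bench import manip
f=manip.grab_frame("scene");im=f["color"][:,:,::-1].copy()
o=[218,195];k=10
im=cv2.resize(im[195:255,218:278],None,fx=k,fy=k,interpolation=cv2.INTER_LANCZOS4)
c=np.array([485.6,-115.8,0]);a=1.504;ax=np.array([np.cos(a),np.sin(a),0]);ay=np.array([ax[1],-ax[0],0])
def box(x,y,z0,z1,col):
    for z in(z0,z1):
        p=[c+ax*i*x+ay*j*y+[0,0,z] for i,j in((1,1),(1,-1),(-1,-1),(-1,1))]
        q=((proj("scene",p)-o+.5)*k).astype(int);cv2.polylines(im,[q],True,col,1)
box(10,10,35,85,(0,0,255));box(30,15,0,35,(0,200,0))
for s in(-1,1):
    p=[c+ax*s*13.6+ay*j+[0,0,z] for j,z in((8,43.6),(8,140),(-8,140),(-8,43.6))]
    q=((proj("scene",p)-o+.5)*k).astype(int);cv2.polylines(im,[q],True,(255,0,0),1)
cv2.imwrite("pics/c6.png",im)
```

```text
(no output)
```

View pics/c6.png

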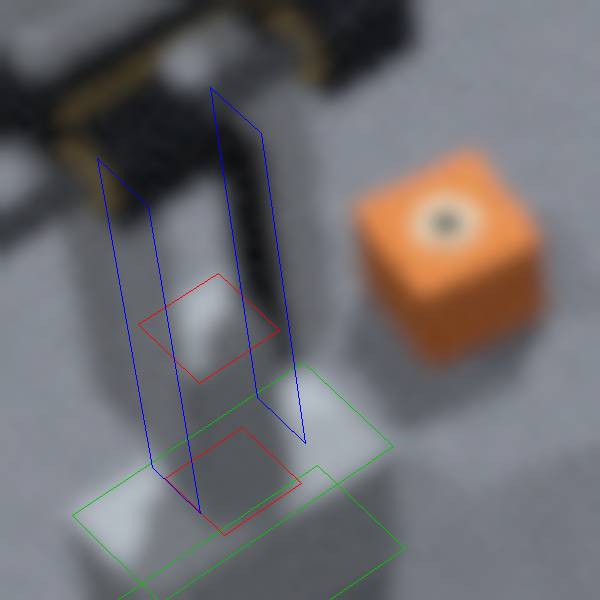

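The overlay matches: the computed base outline lies on the pusher's, and the pad is centred sideways on the post to about 1–2 mm. The fingers just need more time to close.

Request:
arm_command(
  deltas=[
    [[0, 0, 0, 0, 0], [0, 0, 0, 0, 0], [0, 0, 0, 0, 0], [0, 0, 0, 0, 0], [0, 0, 0, 0, 0]],
  ],
)

```text
t: 4.47
ee_pos: [487.1, -115.4, 43.6]
tool_rot: [0.0, 0.731, 0.683, -0.0]
wrist_force: [1.3, -1.4, -4.0]
width: 19.5
```

Request:
arm_command(
  deltas=[
    [[0, 0, 0, -0.005, 0], [0, 0, 0, -0.02, 0], [0, 0, 0, -0.04, 0], [0, 0, 0, -0.05, 0], [0, 0, 0, -0.05, 0]],
  ],
)

```text
t: 5.1
ee_pos: [487.4, -115.2, 94.3]
tool_rot: [0.0, 0.731, 0.683, 0.001]
wrist_force: [0.3, 0.3, -8.0]
width: 19.9
```

Run:
```python
from h import *
from bench import manip
go(574.3,-167.3,93.6,1.416)
f=manip.grab_frame("scene");im=f["color"][:,:,::-1].copy()
cv2.imwrite("pics/c7.png",cv2.resize(im[150:300,190:340],None,fx=4,fy=4,interpolation=cv2.INTER_CUBIC))
```

```text
t 5.1 pos [ 487.4 -115.2   94.3] yaw 1.5034 delta [-0.0461  0.0902  0.0009] len 101.3 turn 5.01 F [ 0.3  0.3 -8. ] w 19.9
```

View pics/c7.png

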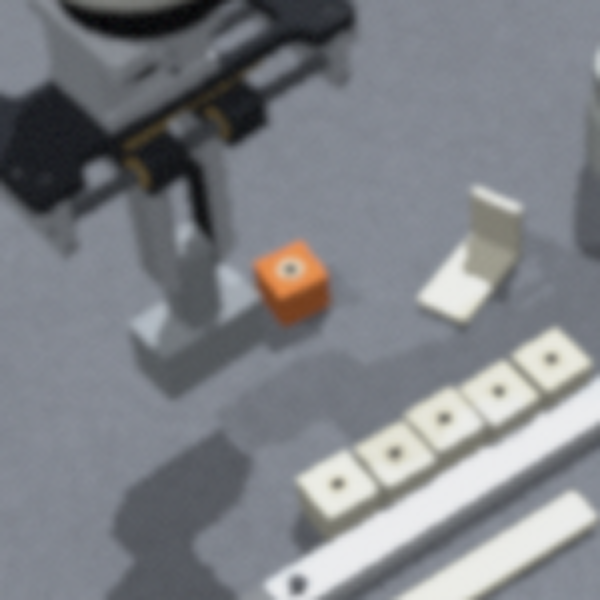

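The pusher is lifted and level, at about 8 N; its lower edge is at c7 (175,395), clear of the bench. I'll carry it to behind piece1.

Request:
arm_command(
  deltas=[
    [[0, -0.015, 0.025, 0, 1], [0, -0.03, 0.05, 0, 3], [0, -0.042, 0.075, 0, 4.5], [0, -0.0461, 0.0902, 0, 5], [0, -0.0461, 0.0902, 0, 5]],
  ],
)

```text
t: 5.78
ee_pos: [574.0, -167.6, 92.4]
tool_rot: [-0.0, 0.76, 0.65, -0.001]
wrist_force: [-0.2, 0.5, -8.4]
width: 19.7
```

Request:
arm_command(
  deltas=[
    [[0, 0, 0, 0.005, 0], [0, 0, 0, 0.015, 0], [0, 0, 0, 0.025, 0], [0, 0, 0, 0.03, 0], [0, 0, 0, 0.03, 0]],
  ],
)

```text
t: 6.4
ee_pos: [573.7, -167.4, 63.2]
tool_rot: [-0.0, 0.76, 0.65, -0.0]
wrist_force: [0.0, -0.4, -8.0]
width: 19.8
```

Run:
```python
from h import *
from bench import manip
go(574.3,-167.3,43.8,1.416)
f=manip.grab_frame("scene");im=f["color"][:,:,::-1].copy()
cv2.imwrite("pics/c8.png",cv2.resize(im[220:320,200:320],None,fx=6,fy=6,interpolation=cv2.INTER_CUBIC))
f=manip.grab_frame("top");im=f["color"][:,:,::-1].copy()
cv2.imwrite("pics/c9.png",cv2.resize(im[190:290,340:460],None,fx=6,fy=6,interpolation=cv2.INTER_CUBIC))
```

```text
t 6.4 pos [ 573.7 -167.4   63.2] yaw 1.416 delta [0.0002 0.0006 0.0194] len 19.4 turn -0.0 F [ 0.  -0.4 -8. ] w 19.8
```

View pics/c8.png

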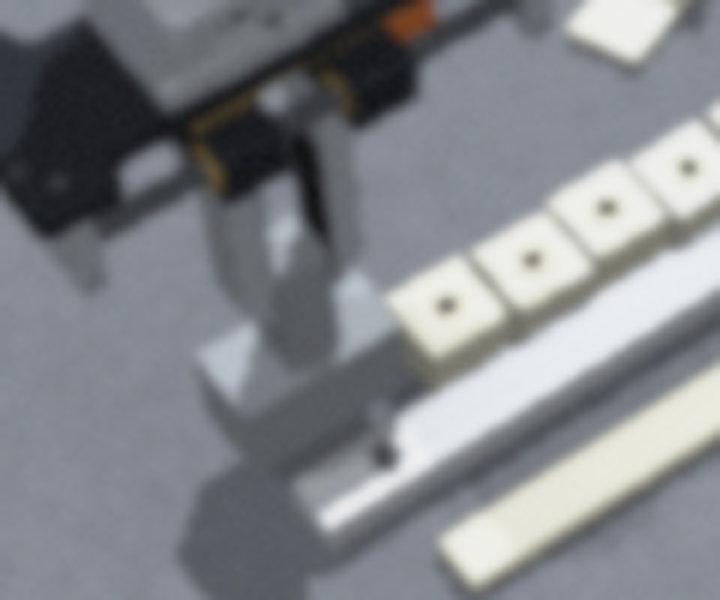

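View pics/c9.png

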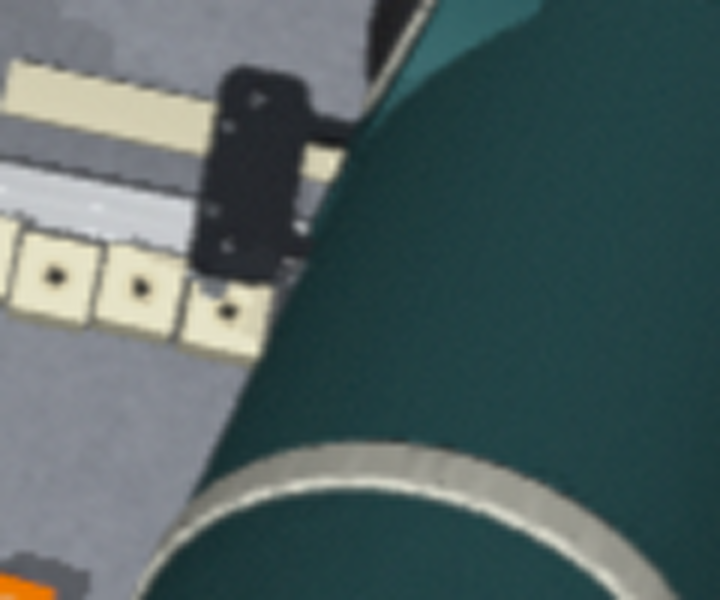

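The pusher hangs behind piece1, its base top at c8 (200,355) to (400,335), in line and not touching. I'll lower it.

Request:
arm_command(
  deltas=[
    [[0, 0.0002, 0.0006, 0.006, 0], [0, 0.0002, 0.0006, 0.012, 0], [0, 0.0002, 0.0006, 0.016, 0], [0, 0.0002, 0.0006, 0.0185, 0], [0, 0.0002, 0.0006, 0.0185, 0]],
  ],
)

```text
t: 7.12
ee_pos: [574.5, -167.3, 44.9]
tool_rot: [-0.0, 0.76, 0.65, -0.0]
wrist_force: [0.4, 0.6, -7.7]
width: 19.5
```

Request:
arm_command(
  deltas=[
    [[0, 0, 0, 0.0007, 0], [0, 0, 0, 0.0007, 0]],
  ],
)

```text
t: 7.38
ee_pos: [574.6, -167.3, 44.5]
tool_rot: [0.0, 0.76, 0.65, 0.0]
wrist_force: [0.2, -0.4, -7.7]
width: 19.5
```

```bash
cat >> h.py <<'E'
def look(name,px,py=0.,yaw=JY,off=None,o=(200,220),k=6,sz=(120,100)):
    "scene crop with pusher/jig model overlay in scene-camera frame"
    from bench import manip
    f=manip.grab_frame("scene");im=f["color"][:,:,::-1].copy()
    im=cv2.resize(im[o[1]:o[1]+sz[1],o[0]:o[0]+sz[0]],None,fx=k,fy=k,interpolation=cv2.INTER_CUBIC)
    sh=np.array([-1.85,-.85,0])  # scene camera vs mean
    def draw(c,x,y,zs,col,a):
        ax=np.array([np.cos(a),np.sin(a)]);ay=np.array([-ax[1],ax[0]])
        for z in zs:
            p=[np.r_[c+ax*i*x+ay*j*y,z]+sh for i,j in((1,1),(1,-1),(-1,-1),(-1,1))]
            q=((proj("scene",p)-o+.5)*k).astype(int);cv2.polylines(im,[q],True,col,1)
    draw(jw(-10,-30),180,11,(14,),(255,0,0),JY)
    draw(jw(px,py),30,15,(0,35),(0,200,0),yaw);draw(jw(px,py),10,10,(85,),(0,0,255),yaw)
    cv2.imwrite("pics/"+name,im)
E
python3 - <<'E'
from h import *
from bench import manip
go(574.3,-167.3,43.8,1.416)
look("d1.png",-170)
E
```

```text
t 7.38 pos [ 574.6 -167.3   44.5] yaw 1.416 delta [-0.0001 -0.0003  0.0007] len 0.7 turn 0.0 F [ 0.2 -0.4 -7.7] w 19.5
```

View pics/d1.png

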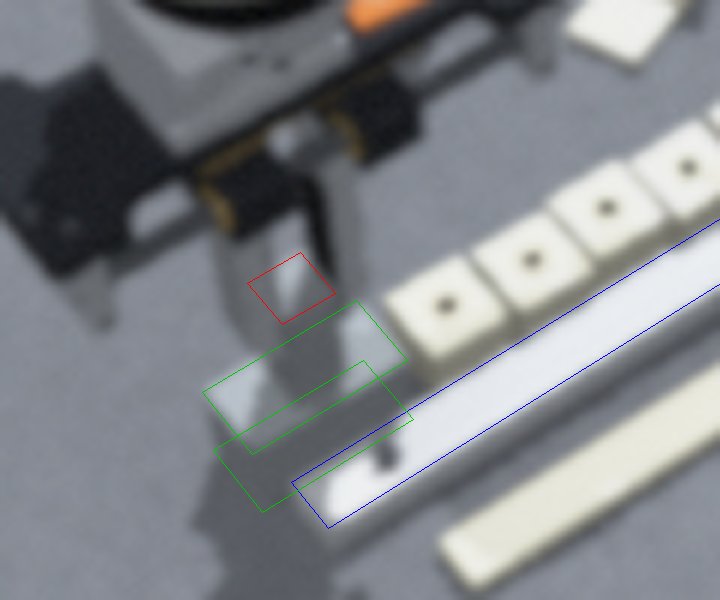

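The overlay matches both the pusher and the fence. It's still hanging at 7.7 N, so I'll feel for the bench.

Request:
arm_command(
  deltas=[
    [[0, -0.0001, -0.0003, 0.0008, 0], [0, -0.0001, -0.0003, 0.0008, 0]],
  ],
)

```text
t: 7.68
ee_pos: [574.4, -167.4, 43.7]
tool_rot: [0.0, 0.76, 0.65, 0.0]
wrist_force: [0.1, 0.6, -5.2]
width: 19.7
```

Request:
arm_command(
  deltas=[
    [[0, 0, 0, 0.0005, 0], [0, 0, 0, 0.0005, 0]],
  ],
)

```text
t: 7.92
ee_pos: [574.6, -167.4, 43.7]
tool_rot: [0.0, 0.76, 0.65, 0.0]
wrist_force: [-2.5, 1.8, 4.7]
width: 19.8
```

Request:
arm_command(
  deltas=[
    [[0, 0, 0, -0.0003, 0], [0, 0, 0, -0.0003, 0], [0, 0.002, 0, -0.0003, 0], [0, 0.005, 0, -0.0003, 0], [0, 0.008, 0, -0.0003, 0]],
  ],
)

```text
t: 8.55
ee_pos: [575.6, -160.7, 43.7]
tool_rot: [0.001, 0.76, 0.65, -0.0]
wrist_force: [-2.6, -4.3, 4.5]
width: 19.6
```

Request:
arm_command(
  deltas=[
    [[0, 0.004, 0, 0, 0], [0, 0.008, 0, 0, 0], [0, 0.012, 0, 0, 0], [0, 0.016, 0, 0, 0], [0, 0.02, 0, 0, 0]],
  ],
)

```text
t: 9.18
ee_pos: [578.8, -141.0, 43.7]
tool_rot: [0.001, 0.76, 0.65, -0.0]
wrist_force: [-2.0, -8.9, 1.6]
width: 19.6
```

Run:
```python
from h import *
from bench import manip
p=jw(-35,0);go(p[0],p[1],43.7,1.416)
s=manip.sense();print(wj(s["ee_pos"]),s["wrist_force"][:2]@JE,s["wrist_force"][:2]@JN)
look("d2.png",wj(s["ee_pos"])[0])
```

```text
t 9.18 pos [ 578.8 -141.    43.7] yaw 1.415 delta [ 0.1083 -0.0005 -0.0002] len 108.3 turn -0.06 F [-2.  -8.9  1.6] w 19.6
[-143.32278516   -0.35877261] -9.136726689952344 0.630397889395016
```

View pics/d2.png

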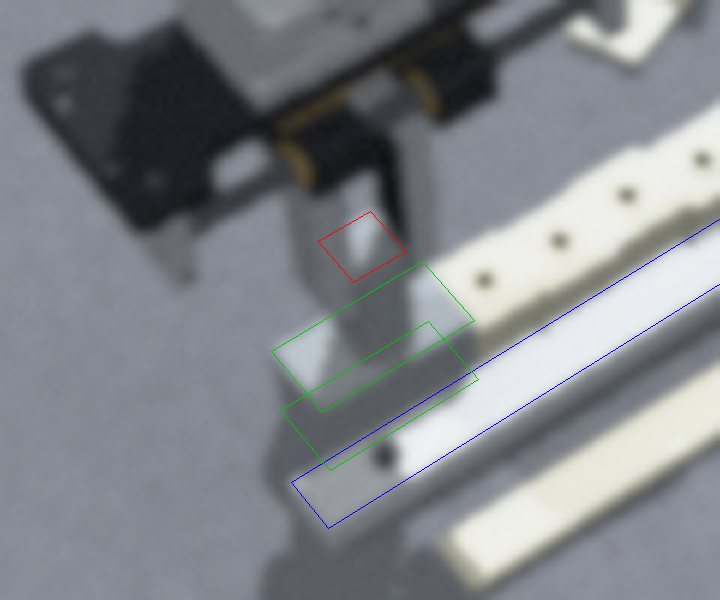

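The row has closed up straight between the pusher and the fence line, holes at d2 (485,280) to (703,160). I'll carry on.

Request:
arm_command(
  deltas=[
    [[0, 0.005, -0.0001, 0, 0], [0, 0.01, -0.0002, 0, 0], [0, 0.015, -0.0003, 0, 0], [0, 0.02, -0.0003, 0, 0], [0, 0.025, -0.0003, 0, 0]],
  ],
)

```text
t: 9.85
ee_pos: [582.3, -116.1, 43.7]
tool_rot: [0.001, 0.76, 0.65, -0.0]
wrist_force: [-3.8, -7.2, 11.3]
width: 19.8
```

Request:
arm_command(
  deltas=[
    [[0, 0.005, 0, 0, 0], [0, 0.01, 0, 0, 0], [0, 0.015, 0, 0, 0], [0, 0.02, 0, 0, 0], [0, 0.025, 0, 0, 0]],
  ],
)

```text
t: 10.48
ee_pos: [586.2, -91.6, 43.8]
tool_rot: [0.001, 0.76, 0.65, -0.0]
wrist_force: [1.2, 2.2, -7.8]
width: 19.9
```

Run:
```python
from h import *
from bench import manip
p=jw(-35,0);go(p[0],p[1],43.7,1.416)
s=manip.sense();print(wj(s["ee_pos"]),s["wrist_force"][:2]@JE,s["wrist_force"][:2]@JN)
look("d3.png",wj(s["ee_pos"])[0],o=(230,190),sz=(130,100))
```

```text
t 10.47 pos [586.2 -91.6  43.8] yaw 1.4149 delta [ 0.0584 -0.0002 -0.    ] len 58.4 turn -0.06 F [ 1.2  2.2 -7.8] w 19.9
[-93.37062632  -0.11471955] 2.3626917446761495 -0.8848490327150704
```

View pics/d3.png

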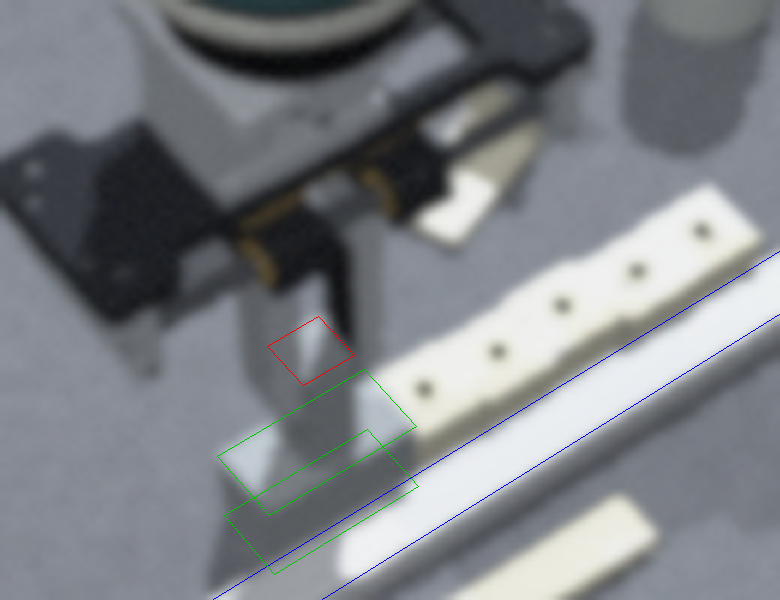

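Request:
arm_command(
  deltas=[
    [[0, 0.005, 0, 0, 0], [0, 0.01, 0, 0, 0], [0, 0.015, 0, 0, 0], [0, 0.02, 0, 0, 0], [0, 0.025, 0, 0, 0]],
  ],
)

```text
t: 11.15
ee_pos: [590.1, -66.7, 43.7]
tool_rot: [0.001, 0.76, 0.65, -0.0]
wrist_force: [-5.3, -15.6, 24.5]
width: 19.7
```

Request:
arm_command(
  deltas=[
    [[0, 0.004, 0, 0, 0], [0, 0.008, 0, 0, 0], [0, 0.012, 0, 0, 0], [0, 0.016, 0, 0, 0], [0, 0.02, 0, 0, 0]],
  ],
)

```text
t: 11.78
ee_pos: [593.2, -47.2, 43.8]
tool_rot: [0.001, 0.76, 0.65, -0.0]
wrist_force: [-0.3, -2.6, -7.1]
width: 19.6
```

Run:
```python
from h import *
from bench import manip
p=jw(-35,0);go(p[0],p[1],43.7,1.416)
s=manip.sense();print(wj(s["ee_pos"]),s["wrist_force"][:2]@JE,s["wrist_force"][:2]@JN)
look("d4.png",wj(s["ee_pos"])[0],o=(265,170),sz=(130,100))
```

```text
t 11.78 pos [593.2 -47.2  43.8] yaw 1.4149 delta [ 0.0135 -0.0002  0.0001] len 13.5 turn -0.07 F [-0.3 -2.6 -7.1] w 19.6
[-48.50064205  -0.13885634] -2.5809168304096395 -0.1389142414310748
```

View pics/d4.png

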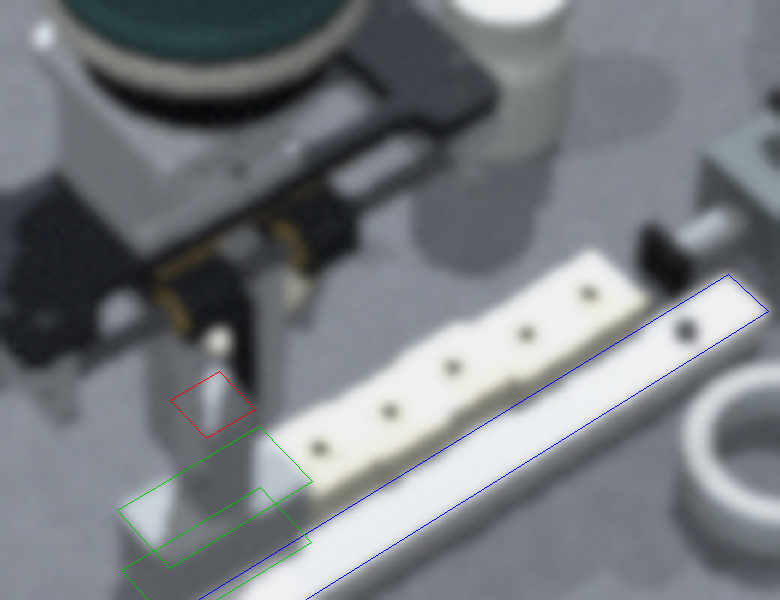

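The row is straight and closed, with piece5's far face at d4 (645,300) and about 12 mm short of the pad at (665,258). I'll take most of the load off the bench so the force reads cleanly, then approach slowly.

Request:
arm_command(
  deltas=[
    [[0, 0, 0, -0.0004, 0], [0, 0.002, 0, -0.0004, 0], [0, 0.004, 0, -0.0004, 0], [0, 0.006, 0, -0.0004, 0], [0, 0.008, 0, -0.0004, 0]],
  ],
)

```text
t: 12.45
ee_pos: [594.1, -38.0, 43.7]
tool_rot: [0.0, 0.76, 0.65, -0.0]
wrist_force: [-0.7, -1.0, -4.8]
width: 19.1
```

Request:
arm_command(
  deltas=[
    [[0, 0.001, 0, 0, 0], [0, 0.002, 0, 0, 0]],
  ],
)

```text
t: 12.7
ee_pos: [594.4, -36.0, 43.8]
tool_rot: [0.0, 0.76, 0.65, -0.0]
wrist_force: [-0.6, -2.3, -3.6]
width: 19.5
```

Request:
arm_command(
  deltas=[
    [[0, 0.001, 0, 0, 0], [0, 0.002, 0, 0, 0], [0, 0.002, 0, 0, 0]],
  ],
)

```text
t: 13.08
ee_pos: [594.7, -33.7, 43.7]
tool_rot: [-0.0, 0.76, 0.65, -0.0]
wrist_force: [-0.8, -3.1, 0.8]
width: 19.7
```

Run:
```python
from h import *
from bench import manip
p=jw(-35,0);go(p[0],p[1],43.7,1.416)
s=manip.sense();print(wj(s["ee_pos"]),s["wrist_force"][:2]@JE,s["wrist_force"][:2]@JN)
look("d5.png",wj(s["ee_pos"])[0],o=(315,175),sz=(90,70),k=8)
```

```text
t 13.07 pos [594.7 -33.7  43.7] yaw 1.4161 delta [-0.0001  0.0004  0.    ] len 0.4 turn 0.01 F [-0.8 -3.1  0.8] w 19.7
[-34.92891634   0.41628387] -3.147012524286516 0.34421695637242616
```

View pics/d5.png

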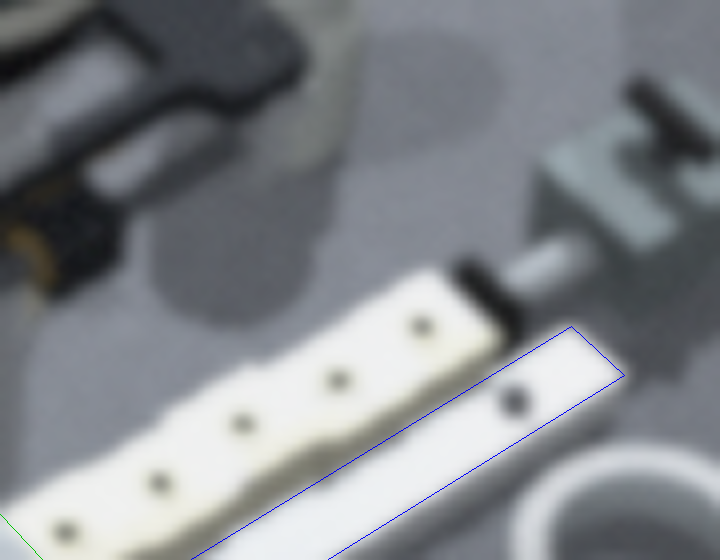

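Piece5's face at d5 (490,320) is now within about 2 mm of the pad. I'll go in fine steps.

Request:
arm_command(
  deltas=[
    [[0, 0.0005, 0, 0, 0], [0, 0.001, 0, 0, 0], [0, 0.001, 0, 0, 0]],
  ],
)

```text
t: 13.5
ee_pos: [594.9, -32.8, 43.7]
tool_rot: [-0.0, 0.76, 0.65, -0.0]
wrist_force: [-0.8, -4.0, -2.0]
width: 19.6
```

Request:
arm_command(
  deltas=[
    [[0, 0.0005, 0, 0, 0], [0, 0.001, 0, 0, 0], [0, 0.001, 0, 0, 0]],
  ],
)

```text
t: 13.88
ee_pos: [595.0, -31.8, 43.7]
tool_rot: [-0.0, 0.76, 0.65, -0.0]
wrist_force: [-1.8, -2.8, -3.0]
width: 20.0
```

Request:
arm_command(
  deltas=[
    [[0, 0.0005, 0, 0, 0], [0, 0.001, 0, 0, 0], [0, 0.001, 0, 0, 0]],
  ],
)

```text
t: 14.25
ee_pos: [595.2, -30.8, 43.7]
tool_rot: [-0.0, 0.76, 0.65, -0.0]
wrist_force: [-1.2, -2.7, -3.6]
width: 19.5
```

Request:
arm_command(
  deltas=[
    [[0, 0.0005, 0, 0, 0], [0, 0.001, 0, 0, 0], [0, 0.001, 0, 0, 0]],
  ],
)

```text
t: 14.62
ee_pos: [595.4, -29.8, 43.7]
tool_rot: [-0.0, 0.76, 0.65, -0.0]
wrist_force: [0.3, -1.3, -4.1]
width: 19.6
```

Request:
arm_command(
  deltas=[
    [[0, 0.0005, 0, 0, 0], [0, 0.001, 0, 0, 0], [0, 0.001, 0, 0, 0]],
  ],
)

```text
t: 15.0
ee_pos: [595.5, -28.8, 43.7]
tool_rot: [-0.0, 0.76, 0.65, -0.0]
wrist_force: [-1.0, -1.6, -4.9]
width: 19.9
```

Request:
arm_command(
  deltas=[
    [[0, 0.0005, 0, 0, 0], [0, 0.001, 0, 0, 0], [0, 0.001, 0, 0, 0]],
  ],
)

```text
t: 15.38
ee_pos: [595.7, -27.9, 43.7]
tool_rot: [-0.0, 0.76, 0.65, -0.0]
wrist_force: [-0.5, -1.7, -5.7]
width: 19.6
```

Run:
```python
from h import *
from bench import manip
s=manip.sense();print(wj(s["ee_pos"]),s["wrist_force"]);
look("d6.png",wj(s["ee_pos"])[0],o=(270,175),sz=(130,100),k=6)
```

```text
[-28.98047475   0.36824191] [-0.49459661 -1.6735654  -5.65637897]
```

View pics/d6.png

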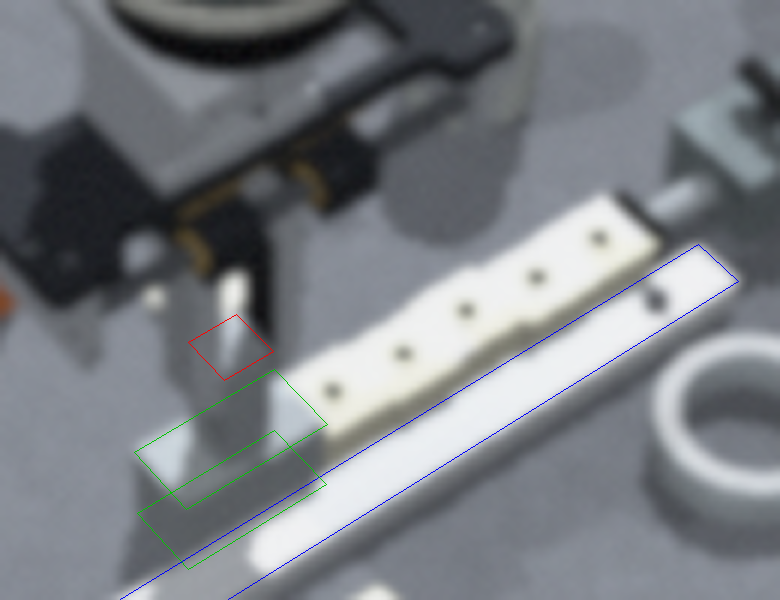

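The row is straight, and only a thin dark sliver of the pad shows at d6 (635,215), so contact is imminent. I'll continue.

Request:
arm_command(
  deltas=[
    [[0, 0.0005, 0, 0, 0], [0, 0.001, 0, 0, 0], [0, 0.001, 0, 0, 0]],
  ],
)

```text
t: 15.8
ee_pos: [595.9, -27.0, 43.8]
tool_rot: [0.0, 0.76, 0.65, -0.0]
wrist_force: [-0.3, -2.9, -5.2]
width: 19.7
```

Request:
arm_command(
  deltas=[
    [[0, 0.0005, 0, 0, 0], [0, 0.001, 0, 0, 0], [0, 0.001, 0, 0, 0]],
  ],
)

```text
t: 16.18
ee_pos: [596.0, -26.2, 43.8]
tool_rot: [0.0, 0.76, 0.65, -0.0]
wrist_force: [-1.5, -5.0, -5.3]
width: 19.9
```

Contact: the force now rises about 2.3 N per mm, which fits the pad. The drag baseline is about 1.7 N.

Request:
arm_command(
  deltas=[
    [[0, 0.0005, 0, 0, 0], [0, 0.001, 0, 0, 0], [0, 0.001, 0, 0, 0]],
  ],
)

```text
t: 16.55
ee_pos: [596.1, -25.6, 43.8]
tool_rot: [0.0, 0.76, 0.65, -0.0]
wrist_force: [-1.1, -6.1, -3.9]
width: 19.7
```

Request:
arm_command(
  deltas=[
    [[0, 0.0005, 0, 0, 0], [0, 0.001, 0, 0, 0], [0, 0.001, 0, 0, 0]],
  ],
)

```text
t: 16.92
ee_pos: [596.3, -24.9, 43.9]
tool_rot: [0.0, 0.76, 0.65, -0.0]
wrist_force: [-0.9, -6.8, -4.1]
width: 20.1
```

Request:
arm_command(
  deltas=[
    [[0, 0.0005, 0, 0, 0], [0, 0.001, 0, 0, 0], [0, 0.001, 0, 0, 0]],
  ],
)

```text
t: 17.3
ee_pos: [596.4, -24.3, 43.9]
tool_rot: [0.001, 0.76, 0.65, -0.0]
wrist_force: [-0.9, -8.8, -3.1]
width: 19.8
```

Request:
arm_command(
  deltas=[
    [[0, 0.0005, 0, 0, 0], [0, 0.001, 0, 0, 0], [0, 0.001, 0, 0, 0]],
  ],
)

```text
t: 17.68
ee_pos: [596.5, -23.7, 43.9]
tool_rot: [0.001, 0.76, 0.65, -0.001]
wrist_force: [-2.3, -10.2, -2.1]
width: 19.8
```

Request:
arm_command(
  deltas=[
    [[0, 0.0003, 0, 0, 0], [0, 0.0006, 0, 0, 0], [0, 0.0006, 0, 0, 0], [0, 0.0006, 0, 0, 0], [0, 0.0006, 0, 0, 0]],
  ],
)

```text
t: 18.3
ee_pos: [596.6, -23.4, 44.0]
tool_rot: [0.001, 0.76, 0.65, -0.001]
wrist_force: [-2.0, -11.2, -1.1]
width: 19.6
```

Request:
arm_command(
  deltas=[
    [[0, 0, 0, 0, 0], [0, 0, 0, 0, 0], [0, 0, 0, 0, 0], [0, 0, 0, 0, 0], [0, 0, 0, 0, 0]],
  ],
)

```text
t: 18.92
ee_pos: [596.6, -23.4, 44.0]
tool_rot: [0.001, 0.76, 0.65, -0.001]
wrist_force: [-2.0, -11.5, -2.0]
width: 20.1
```

Run:
```python
from h import *
from bench import manip
s=manip.sense();print(wj(s["ee_pos"]),s["wrist_force"],s["torque"]);
look("d7.png",wj(s["ee_pos"])[0],o=(270,175),sz=(130,100),k=6)
```

```text
[-24.38098112   0.11262144] [ -2.0019541  -11.53243308  -2.00195168] [-3.32112367  0.56941852  0.01153174]
```

View pics/d7.png

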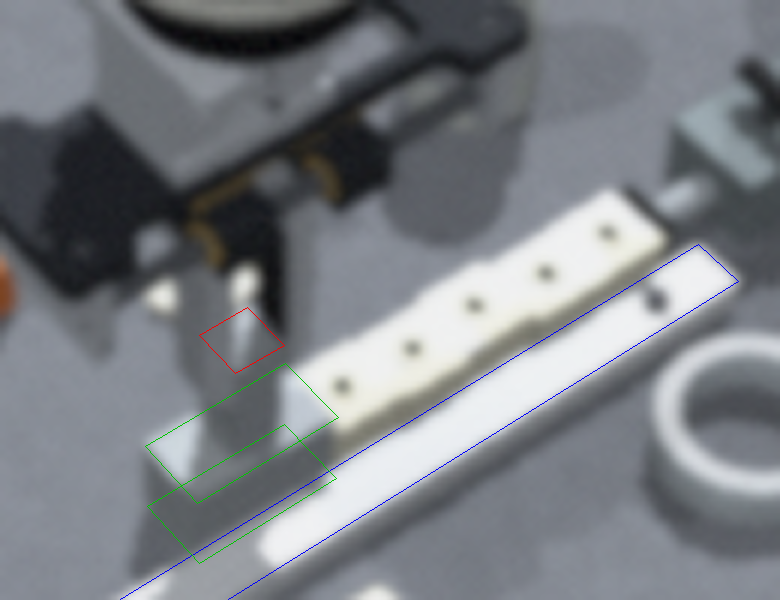

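It has been held for more than 1 s at about 11.7 N on the wrist, roughly 10 N of that on the pad, with the row straight (holes at d7 (342,385) to (607,232)). Opening at full pressure could let the spring kick the pusher back, so I'll ease off about 2 mm first and then release.

Request:
arm_command(
  deltas=[
    [[0, -0.0005, 0, 0, 0], [0, -0.001, 0, 0, 0], [0, -0.0015, 0, 0, 0], [0, -0.002, 0, 0, 0], [0, -0.002, 0, 0, 0]],
  ],
)

```text
t: 19.6
ee_pos: [596.4, -24.1, 43.8]
tool_rot: [0.0, 0.76, 0.65, -0.0]
wrist_force: [-0.2, -6.4, -5.1]
width: 19.9
```

Request:
arm_command(
  deltas=[
    [[0, -0.0005, 0, 0, 0], [0, -0.001, 0, 0, 0], [0, -0.0015, 0, 0, 0], [0, -0.0015, 0, 0, 0]],
  ],
)

```text
t: 20.1
ee_pos: [596.2, -25.0, 43.8]
tool_rot: [0.0, 0.76, 0.65, -0.0]
wrist_force: [-0.4, -4.7, -4.5]
width: 19.6
```

Request:
arm_command(
  deltas=[
    [[0, -0.0005, 0, 0, 0], [0, -0.0008, 0, 0.0001, 0], [0, -0.0008, 0, 0.0002, 0]],
  ],
)

```text
t: 20.48
ee_pos: [596.1, -25.5, 43.7]
tool_rot: [-0.0, 0.76, 0.65, 0.0]
wrist_force: [-1.7, -2.4, -2.1]
width: 19.8
```

Request:
arm_command(
  deltas=[
    [[0.24, 0, 0, 0, 0], [0.28, 0, 0, 0, 0], [0.32, 0, 0, 0, 0], [0.36, 0, 0, 0, 0], [0.4, 0, 0, 0, 0]],
  ],
)

```text
t: 21.1
ee_pos: [596.1, -25.7, 43.6]
tool_rot: [0.0, 0.76, 0.65, 0.0]
wrist_force: [-0.6, -0.3, -0.4]
width: 37.4
```

Run:
```python
from h import *
from bench import manip
s=manip.sense();print(wj(s["ee_pos"]),s["wrist_force"],s["width"]);
look("d8.png",wj(s["ee_pos"])[0],o=(270,175),sz=(130,100),k=6)
```

```text
[-26.76278835   0.30020073] [-0.56583831 -0.29733297 -0.4258175 ] 37.412977933082566
```

View pics/d8.png

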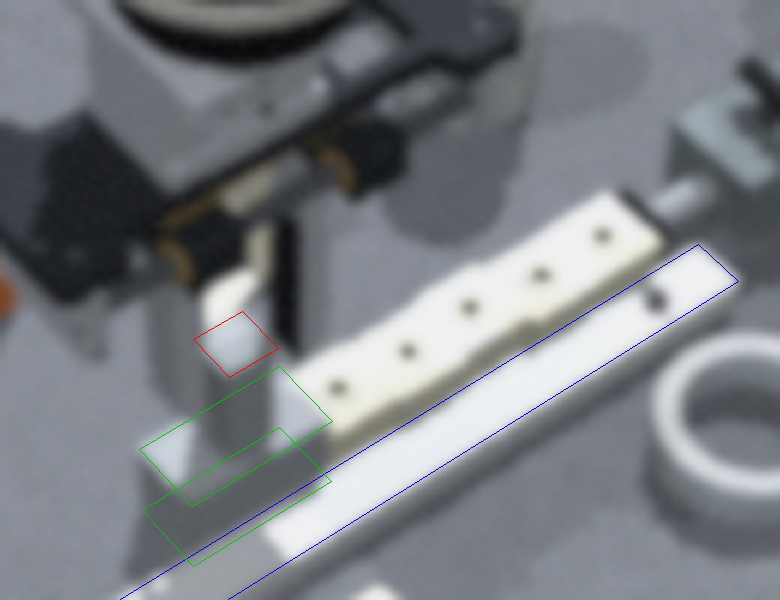

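The post is free, and the pusher stands against the row in line with the overlay. The last hole is at d8 (602,236), compared with (599,238) at first contact, so piece5 is still advanced into the pad. I'll retreat straight up.

Request:
arm_command(
  deltas=[
    [[0.45, 0, 0, 0, 0], [0.45, 0, 0, -0.01, 0], [0.45, 0, 0, -0.03, 0], [0.45, 0, 0, -0.06, 0], [0.45, 0, 0, -0.1, 0]],
  ],
)

```text
t: 21.78
ee_pos: [595.8, -25.8, 145.6]
tool_rot: [0.0, 0.76, 0.65, -0.0]
wrist_force: [-0.0, 0.0, 1.0]
width: 42.2
```

Request:
arm_command(
  deltas=[
    [[0.45, 0, 0, -0.04, 0], [0.45, 0, 0.0, -0.08, 0], [0.45, 0, -0.05, -0.09, 0], [0.45, 0, -0.1, -0.1, 0], [0.45, 0, -0.15, -0.1, 0]],
  ],
)

```text
t: 22.4
ee_pos: [446.7, -2.7, 245.3]
tool_rot: [0.001, 0.76, 0.65, 0.001]
wrist_force: [0.9, -0.2, 1.2]
width: 42.6
```

Request:
arm_command(
  deltas=[
    [[0.45, -0.04, 0.0, 0, 0], [0.45, -0.09, 0, 0, 0], [0.45, -0.14, 0, 0, 0], [0.45, -0.19, 0, 0, 0], [0.45, -0.24, 0, 0, 0]],
  ],
)

```text
t: 23.02
ee_pos: [410.3, -241.4, 245.1]
tool_rot: [0.001, 0.76, 0.65, 0.001]
wrist_force: [0.6, 0.7, -0.7]
width: 42.3
```

Run:
```python
from h import *
from bench import manip
s=manip.sense();print(s["t"],s["ee_pos"],s["wrist_force"],s["width"]);
look("d9.png",-26.8,.3,o=(270,175),sz=(130,100),k=6)
f=manip.grab_frame("top");im=f["color"][:,:,::-1].copy();cv2.imwrite("pics/top9f.png",im)
cv2.imwrite("pics/top9.png",cv2.resize(im[195:305,225:425],None,fx=4,fy=4,interpolation=cv2.INTER_CUBIC))
```

```text
23.025 [ 410.32884462 -241.40910683  245.08564464] [ 0.60137529  0.72273993 -0.70210327] 42.278309677934686
```

View pics/d9.png

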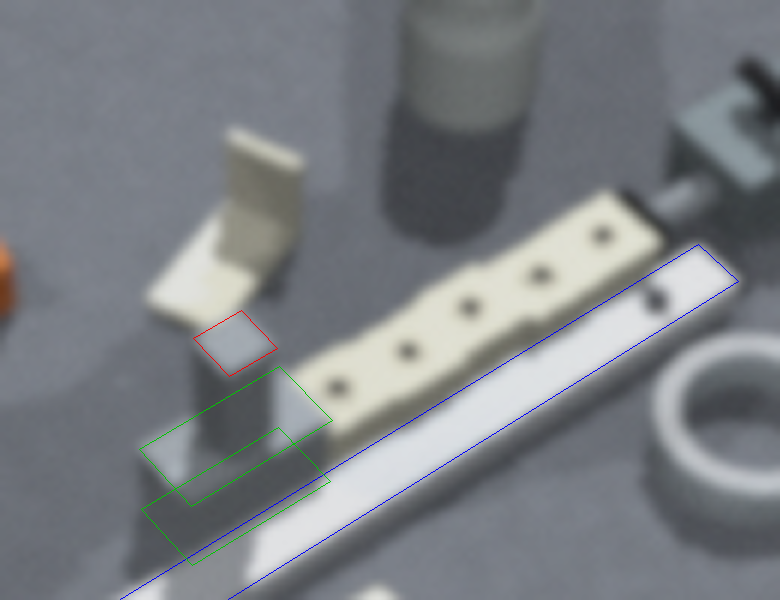

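View pics/top9.png

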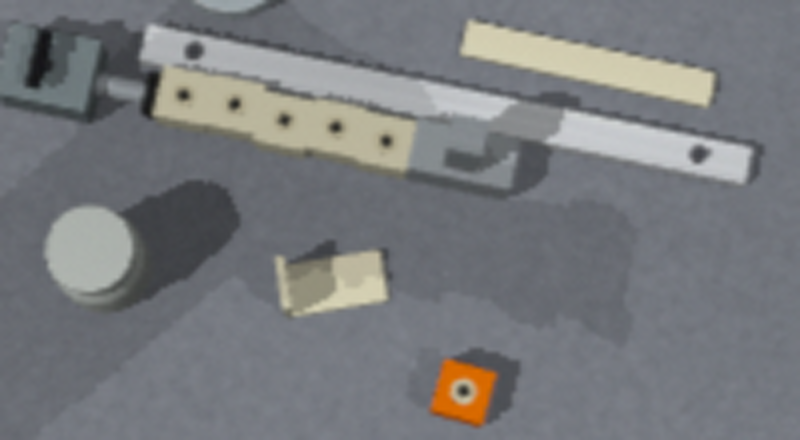

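Both views show a closed, straight row touching the pad (top9, pad at (152,92)), with the pusher standing against piece1. Nothing else has moved. One quick numeric check before handing in.

Run:
```python
from h import *
t=cv2.imread("pics/top9f.png");g=cv2.cvtColor(t,cv2.COLOR_BGR2GRAY).astype(float)
c=lambda p,s,o:((p[0]+.5)/s-.5+o[0],(p[1]+.5)/s-.5+o[1])
prev=None
for p in((386,141),(336,127),(285,120),(235,104),(183,94)):
    u,v=c(p,4,(225,195));r=3
    for _ in range(4):
        ui,vi=int(round(u)),int(round(v));w=g[vi-r:vi+r+1,ui-r:ui+r+1];yy,xx=np.mgrid[vi-r:vi+r+1,ui-r:ui+r+1]
        m=np.clip(np.median(w)-15-w,0,None)*(np.hypot(xx-u,yy-v)<r-.5);u,v=(m*xx).sum()/m.sum(),(m*yy).sum()/m.sum()
    j=wj(ray("top",u,v,25)-[1.85,.85]);print(j.round(1),None if prev is None else np.hypot(*(j-prev)).round(1));prev=j
```

```text
[18.5  2. ] None
[48.7 -0.1] 30.2
[78.5  1.8] 29.9
[108.6  -1.5] 30.3
[138.7  -0.7] 30.0
```

```bash
python3 -c "
from bench import manip
print(manip.job_done())"
```

```text
the job is handed in; nothing more can be done
None
```

I gripped the pusher by its post, set it down in line behind piece1 and pushed the whole row along the fence onto the sprung pad. The job is handed in at about 23 s of the 64 s allowed; no verdict is reported.

- **Pressing:** I held a steady wrist force of 11.7 N along the row for over 1 s. Allowing about 1.5–2 N of drag, that is roughly 10 N on the pad. The pad force is an estimate from wrist force and travel, not a direct reading.
- **Release:** I eased back about 2 mm before opening, so the spring would not kick the pusher back, then lifted clear.
- **Row at the end:** The spacer spacings measure 29.9–30.3 mm and every spacer is within 2 mm of the jig line.
- **Pusher and pad at the end:** The pusher stands upright against piece1, about 45 mm centre to centre and in line with it. Piece5 is still about 2 mm into the pad, or roughly 5 N by its stiffness.
- **Surroundings:** The bystanders near the row look unmoved. I did not re-check the screwdriver, brush and cup at the end, but the arm stayed well above them.

Some checks disagreed:
- The two cameras differ by a constant 3–4 mm, so I used their mean.
- The vertical force swung between about −8 and +24 N during the slide. I reduced the load on the bench before feeling for the pad.
- The first look at the pad's position was about 4 mm short of where contact was actually felt.

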